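# Lock down the gear case with the T-handle wrench

## Task

First clear the loose parts that were left on top of the blue gear case into the steel parts tray. Then take the T-handle socket wrench from its stand, reach down each of the two deep wells in the case and turn the square lock stud at the bottom about a quarter turn clockwise, as far as its stop. Finally put the wrench back upright, fully down in its stand; do not disturb the bottle, spray can and jar behind the case.

Things in the scene. Friction and masses are not known exactly. Their poses are not given: they have to be found in the camera images.
- gear_case: Blue cast gear case fixed to the bench, a block 160 (x) x 300 (y) x 150 mm high with a flat top; origin at the centre of its underside. Feet, ribs and end covers stand out up to 20 mm. Position and yaw (to 0.2 rad) differ from start to start. In its top are two round wells, 45 mm across and 130 mm deep, 200 mm apart along its y axis.
- well_a (a point): Centre of the mouth of well A, in the case's top face (150 mm above the bench), at y = -100 mm in the case frame. z up along the well's axis.
- well_b (a point): Centre of the mouth of well B, in the case's top face, at y = +100 mm in the case frame.
- lock_a_top (a point): Top of the lock stud in well A, on the well's axis, 92 mm below the mouth. Steel stud: an 18 x 18 mm square 24 mm tall, its top cone-shaped for the last 8 mm (to 8 mm across); it stands on a round collar (28 mm across, 6 mm high) whose top is 32 mm below this point. x and y axes are square to the flats and turn with the stud; z up. With the stud at 0 rad its flats are parallel to the case's sides.
- lock_b_top (a point): Top of the identical lock stud in well B.
- lock_a (a joint): Turn of the lock stud in well A: 0 = undone (starts between 0 and 0.3 rad), grows clockwise seen from above, stop (locked) at 1.57 rad. It turns with about 0.06 N m of friction and stays where it is left. The turn may be made in one go or, since the stud is square, in several bites with the wrench lifted off and set back by 90 degrees.
- lock_b (a joint): The same for the lock stud in well B.
- wrench_grip (a point): Centre of the crossbar of the T-handle socket wrench (about 450 g, loose, stands upright in its stand). Crossbar: square bar 16 x 16 mm, 110 mm long along this point's y axis, at the very top; z points up, from socket to bar. A 14 mm round shank runs down from the bar's middle; a guide collar 36 mm across sits 71 to 85 mm below the bar's centre; at the foot is the socket.
- wrench_mouth (a point): Centre of the open mouth of the wrench's socket, its lowest point, 170 mm below the crossbar's centre. The square opening is 20.5 x 20.5 mm inside and 40 mm deep, its sides parallel to the point's x and y axes (about 0.15 rad of play on the stud); 37 mm across outside at most. Fully on a stud, the mouth rests on the stud's collar, 32 mm below lock_a_top or lock_b_top, and the bar's centre is then 46 mm above the case's top.
- t_wrench: The whole T-handle wrench; origin at the socket's mouth, z up to the bar, y along the bar.
- stand_seat (a point): Inner floor of the wrench stand, 12 mm above the bench: where the wrench's mouth rests. The stand is a fixed dark steel tube, upright, 60 mm across outside, 48 mm inside, its rim 120 mm above the bench, on a grey plate 110 x 110 x 12 mm. It stands left or right of the case; tray and stand change sides from start to start.
- parts_tray_in (a point): Centre of the inner floor of the fixed steel parts tray, an open tray 280 (x) x 180 (y) x 35 mm high outside with 4 mm walls and floor (floor 4 mm above the bench); its axes run along the tray's sides.
- rod_mid (a point): Middle of a loose steel connecting rod (about 350 g), half-way up. Lies flat, 130 mm long along x, 20 mm thick; the bar at the middle is 22 mm wide over the middle 40 mm, the big round end at -x is 48 mm across, the small one at +x 32 mm. May be absent.
- tube_mid (a point): Middle of a loose offcut of square steel tube (about 250 g), half-way up, 120 mm long along x, 32 x 32 mm. May be absent.
- mount_mid (a point): Middle of a loose engine mount (about 250 g), 20 mm above its underside: a steel plate 110 (x) x 44 (y) x 6 mm with a round black rubber block in its middle, 40 mm across, from 6 to 36 mm up, and a 32 mm steel disc to 40 mm up. May be absent.
- con_rod: The connecting rod as a body; origin at the middle of its underside.
- tube_offcut: The tube offcut as a body; origin at the middle of its underside.
- mount: The engine mount as a body; origin at the middle of its underside.
- oil_bottle: Red oil bottle, 72 mm across, 170 mm high, standing loose behind the case; leave alone. Origin under its centre.
- spray_can: Grey spray can, 64 mm across, 150 mm high, standing loose behind the case; leave alone.
- grease_jar: Amber jar with a steel cap, 80 mm across, 90 mm high, standing loose behind the case; leave alone.

How it is judged (in metres and radians):
On the way, in this order (a step that is already met when the one before it is completed fails the run):
1. every loose part that lay on the gear case is in the parts tray (x of rod_mid in the frame of parts_tray_in between -0.135 and 0.135 m and y of rod_mid in the frame of parts_tray_in between -0.085 and 0.085 m and z of each of rod_mid, tube_mid, mount_mid in the frame of parts_tray_in below 0.07 m and x of tube_mid in the frame of parts_tray_in between -0.135 and 0.135 m and y of tube_mid in the frame of parts_tray_in between -0.085 and 0.085 m and x of mount_mid in the frame of parts_tray_in between -0.135 and 0.135 m and y of mount_mid in the frame of parts_tray_in between -0.085 and 0.085 m), for 0.2 s.
2. both lock studs are turned clockwise to the stop (value of joint each of lock_a, lock_b above 1.4 rad), for 0.2 s.
At the end, for the whole second after the job is handed in: Every loose part rests in the parts tray (middle inside the walls, under 70 mm above its floor); both studs at 1.40 rad or more (stop 1.57); the wrench stands still and upright (0.17 rad) in its stand, mouth within 15 mm of the seat sideways and 10 mm in height (all of step 1 and all of step 2 and linear speed of each of con_rod, tube_offcut, mount, t_wrench below 0.03 m/s and horizontal distance between wrench_mouth and stand_seat below 0.015 m and z of wrench_mouth in the frame of stand_seat below 0.01 m and angle between wrench_grip's own z axis and vertical below 0.17 rad); the robot touches nothing.
It fails at once if a bottle, can or jar behind the case is pushed more than 30 mm or tipped (distance of any of oil_bottle, spray_can, grease_jar from where it was at the start of the episode above 0.03 m or angle between any of oil_bottle, spray_can, grease_jar's own z axis and vertical above 0.4 rad).
Of con_rod, tube_offcut, mount only 2 to 3 are there at a start; the rules pass over those that are not, and their reading is None.
At some moment in a run one of con_rod, tube_offcut, mount may be knocked a few centimetres aside while the robot is not near it.
It also fails if it takes over 208 s, if anything falls off the work surface, if the arm or the gripper's body presses on something with over 40 N, if the wrist force passes 120 N, or if a joint passes its speed limit or range.

## Robot

A 6-joint arm with a two-finger parallel gripper is mounted at the origin on the work surface. World frame = base frame: x ahead of the robot, y to its left, z up, the work surface at z = 0. Lengths are in mm, angles in rad, forces in N, time in s.
With the tool pointing down it reaches from about 275 to 1000 mm from the base axis. Payload 8.4 kg.
Tool frame: the origin (TCP) lies on the centre line of the jaws, within the pads' length; the fingertips stand r.tip_reach ahead of it and the grasp point (between the pads) lies 11 mm behind it (r.tip_reach is the distance from the TCP to the fingertips, in mm); z points along the fingers, y is the line along which they close (so a half turn about z gives the same grasp; the last joint's range is limited). The gripper opens to 85 mm and grips with 20 to 120 N. Pads are 22 mm wide; open, the fingers measure 114 mm over their backs; the gripper's body (76 mm by 85 mm) begins 54 mm behind the grasp point. The pads swing forward as they close: fully open they stand 13 mm farther back than shut.
Start: joints at [-1.257, 0.353, 1.633, -0, 1.155, -0.002], TCP at [194.109, -594.096, 239.281] pointing down, gripper open.
Joint ranges: [-2.63, 2.63], [-0.92, 2.1], [0.06, 2.66], [-1.3, 4.44], [0, 2.69], [-3.02, 3.02]. Speed limits (rad/s): [2.22, 2.22, 2.79, 3.14, 3.14, 3.14].

## Interface

Orientations are given as [roll, pitch, yaw] about the fixed x, y, z axes, in that order (R = Rz(yaw) Ry(pitch) Rx(roll)).
In Python, from rig import r gives the robot as it stands.
- The arm moves only by the tool carry_out, never from a script. Its argument "targets" is a list of rows, each an object with "dp": the shift along the tool's x, y, z in mm, a list of three; "yaw": the turn about the tool's z in degrees. A call has 1 to 12 rows; each row is the pose to reach, as a shift and turn from the pose commanded when the call began, along the tool's axes at that moment; what a row does not reach only later rows make up. A row lasts 1/8 s, in which the tool goes at most 62.5 mm and 10.7 degrees, less where a joint would pass 70% of its speed; a pose out of reach is approached as far as the arm can. A call with a gripper value outside its range is refused whole. "fingers" is the opening, from -1 (shut) to 1 (fully open), so that 0 is half open, set as the call begins (left out, the last holds). The fingers move at their own pace and stop on an object; "grip_force" is the grip in N (left out, the last holds). Time passes only in rows, so rows that repeat a pose let the fingers close. It gives the time, the measured TCP pose, the force, the opening and the grip force at its end, in the units of the state.
- r.sense(): the state, without advancing time (a new reading comes with each control period).
- r.grab_frame(name): name is "side" or "top"; returns the picture (384x512x3 uint8, red, green, blue); there is no depth.
- r.get_calibration(name): a dict with "fx", "fy", "cx", "cy" (pixels), "rvec" (rotation vector, rad) and "tvec" (3), from world to camera coordinates, as OpenCV has them. Camera axes: x right, y down, z forward; pixel columns grow to the right and rows downward; lengths in mm; the calibration is good to about 2 mm. A picture is of the moment at which its call begins. get_calibration takes no time and is no camera call.
- r.sign_off(): hands the job in; it is judged then, once.
The state is a dict: "clock": time; "qpos": joint angles; "qvel": joint speeds; "joint_efforts": joint torques, N m; "eef_pos": TCP position; "tcp_rot": TCP orientation; "contact_force": force on the tool from outside, world axes, zero at the start; "wrist_torque": the same for the moment, N m; "opening": opening from 0.0 (shut) to 1.0 (fully open); "grasp_force": force on a finger pad.
Only numpy, scipy, OpenCV 4.12 (cv2) and the standard library are available. Lean on these libraries where they do the work, as an engineer would, in place of code of your own. Each camera call takes 0.05 s, during which the arm holds its last target. There are 200 camera calls.

## Working session

There is one attempt and no reset: what is moved stays moved. The work goes in short steps, Python scripts to look and compute and a tool call to move; the robot and the scene stay as the last step left them, time stands still between calls to the robot, and variables do not carry over. Pictures are saved under pics/ and viewed, at most 14 in all, crops included, and the job is handed in when it is done.

Besides the shell and the picture viewer there is one more tool, called after "Request:" as name(argument=value, ...), one argument or row to a line, values as JSON. carry_out: Moves the arm, as the interface text tells. Its arguments: {"type":"object","properties":{"targets":{"type":"array","items":{"type":"object","properties":{"dp":{"type":"array","items":{"type":"number"}},"yaw":{"type":"number"}}}},"fingers":{"type":"number"},"grip_force":{"type":"number"}},"required":["targets"]}

```bash
mkdir -p pics; ls; python3 - <<'E'
from rig import r
import cv2
print(r.tip_reach, r.sense())
for n in("top","side"):
    im=r.grab_frame(n); cv2.imwrite(f"pics/{n}0.png",cv2.resize(im[:,:,::-1],(800,600),interpolation=cv2.INTER_CUBIC)); cv2.imwrite(f"{n}0raw.png",im[:,:,::-1])
    print(r.get_calibration(n))
E
```

```text
pics
8.0 {'clock': 0.0, 'qpos': array([-1.25737808e+00,  3.53662824e-01,  1.63419215e+00, -9.78397156e-07,
        1.15523050e+00, -2.39819953e-03]), 'qvel': array([-0.00038245,  0.00124906,  0.00077913,  0.00203982,  0.00047051,
        0.00011573]), 'joint_efforts': array([-7.87403078e-04, -6.05256701e+01, -3.42058110e+01,  9.77515924e-05,
        9.65032697e-03, -2.02309320e-05]), 'eef_pos': array([ 193.96387534, -593.60381281,  238.52770703]), 'tcp_rot': array([-3.14009983e+00, -2.68554988e-06,  3.15816838e-01]), 'contact_force': array([0.40618132, 0.21151388, 0.55398879]), 'wrist_torque': array([0.0170742 , 0.02714976, 0.03375081]), 'grasp_force': 0.0, 'opening': 1.0007716288622124}
{'fx': 397.0107588051051, 'fy': 397.0107588051051, 'cx': 251.67142866124982, 'cy': 183.40409432177756, 'rvec': array([ 2.13801453, -2.13991007,  0.12741543]), 'tvec': array([  22.601642  ,  661.09304287, 1014.94922533])}
{'fx': 478.4803145725844, 'fy': 478.4803145725844, 'cx': 258.607342255127, 'cy': 192.11683939392367, 'rvec': array([ 0.37548711, -2.63059449,  1.42783489]), 'tvec': array([ 598.12431127,  212.37341093, 1048.5927269 ])}
```

View pics/top0.png

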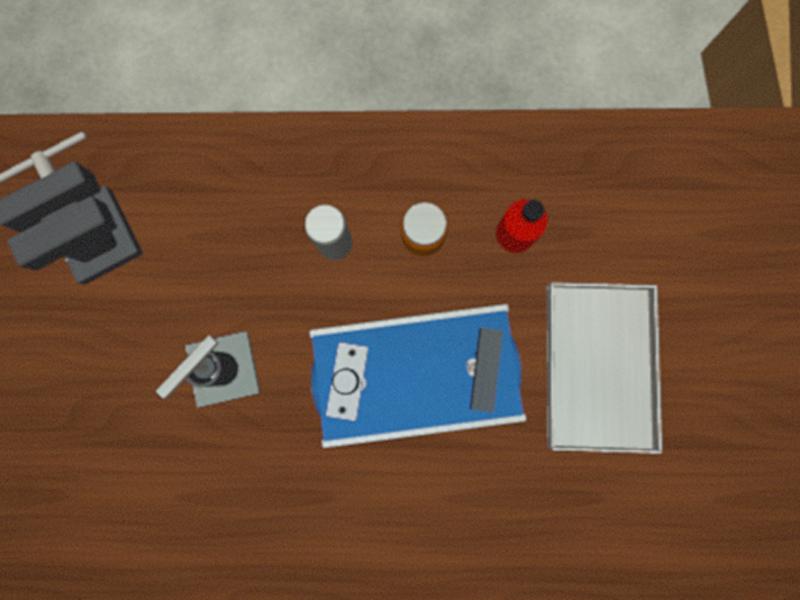

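View pics/side0.png

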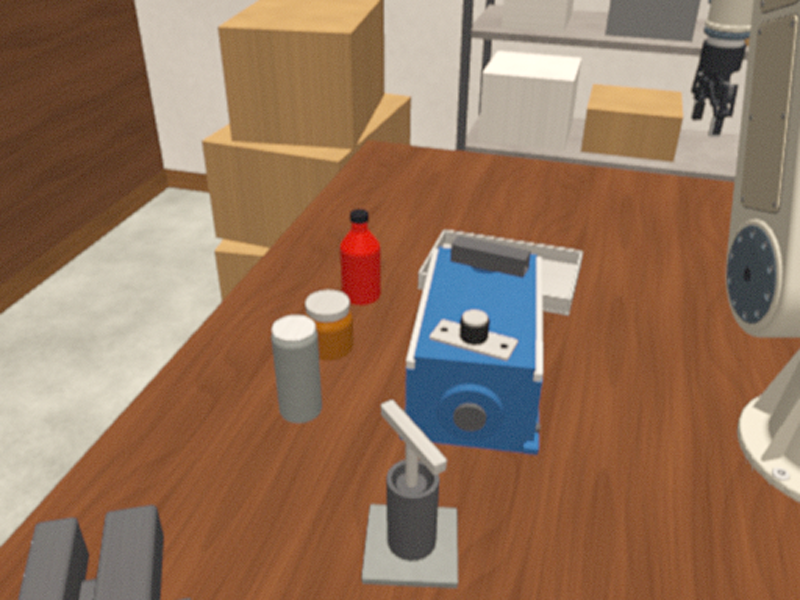

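The top view (800x600) shows the mount at (347,382) on the case, the tube at (486,370), the tray on the right at (604,368), and the wrench bar from (162,392) to (210,342) in its stand on the left. I see no rod. Next I'll take enlarged crops.

```bash
cat > h.py <<'E'
import numpy as np, cv2
from rig import r
def cal(n):
    c=r.get_calibration(n); return np.array([[c['fx'],0,c['cx']],[0,c['fy'],c['cy']],[0,0,1.]]),np.array(c['rvec']),np.array(c['tvec'])
def w(n,uv,z):
    """raw pixels -> world at height z"""
    K,rv,t=cal(n); R=cv2.Rodrigues(rv)[0]
    uv=np.atleast_2d(uv).astype(float); d=(R.T@np.linalg.inv(K)@np.c_[uv,np.ones(len(uv))].T).T
    o=-R.T@t; return o+d*((z-o[2])/d[:,2])[:,None]
def px(n,P):
    K,rv,t=cal(n); return cv2.projectPoints(np.atleast_2d(P).astype(float),rv,t,K,None)[0][:,0]
def crop(n,x0,y0,wd,ht,s,name,im=None):
    im=r.grab_frame(n)[:,:,::-1] if im is None else im
    cv2.imwrite('pics/'+name,cv2.resize(im[y0:y0+ht,x0:x0+wd],None,fx=s,fy=s,interpolation=cv2.INTER_CUBIC))
def raw(UV,x0,y0,s): return (np.array(UV,float)+.5)/s-.5+[x0,y0]
E
python3 - <<'E'
from h import *
s=1.5625
np.set_printoptions(precision=1,suppress=True)
for nm,U,z in [("case",[(310,333),(508,308),(322,443),(525,418)],150),("bar",[(162,392),(210,342)],190),("plate",[(190,345),(247,333),(259,393),(198,407)],12),("tray",[(549,285),(656,286),(661,452),(553,451)],35),("mount",[(341,343),(368,347),(353,420),(327,416)],156),("tube",[(479,329),(502,331),(492,412),(471,409)],182),("vise",[(60,180),(100,280),(140,250)],100)]:
    P=w("top",raw(U,0,0,s),z); print(nm,P[:,:2].tolist() and np.round(P[:,:2],1).tolist(),P.mean(0))
a=cv2.imread("top0raw.png"); crop("top",190,185,155,110,5,"c1.png",a); crop("top",95,205,80,60,10,"c2.png",a)
E
```

```text
case [[575.5, 147.7], [613.4, -155.3], [411.3, 126.5], [448.5, -176.5]] [512.2 -14.4 150. ]
bar [[487.2, 355.7], [559.7, 288.5]] [523.5 322.1 190. ]
plate [[563.7, 380.3], [584.7, 280.3], [480.7, 255.9], [456.6, 361.3]] [521.4 319.5  12. ]
tray [[665.3, -245.5], [663.2, -428.0], [386.0, -420.1], [387.1, -242.6]] [ 525.4 -334.1   35. ]
mount [[559.9, 99.3], [553.8, 58.3], [445.5, 80.0], [451.2, 118.9]] [502.6  89.1 156. ]
tube [[579.0, -106.8], [576.1, -140.5], [459.1, -123.3], [463.3, -93.1]] [ 519.4 -115.9  182. ]
vise [[836.7, 583.0], [666.1, 503.4], [716.1, 440.0]] [739.6 508.8 100. ]
```

View pics/c1.png

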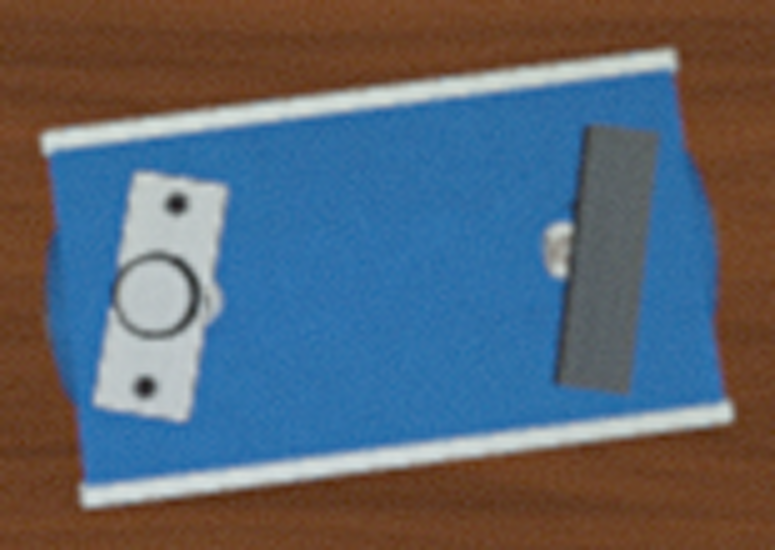

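View pics/c2.png

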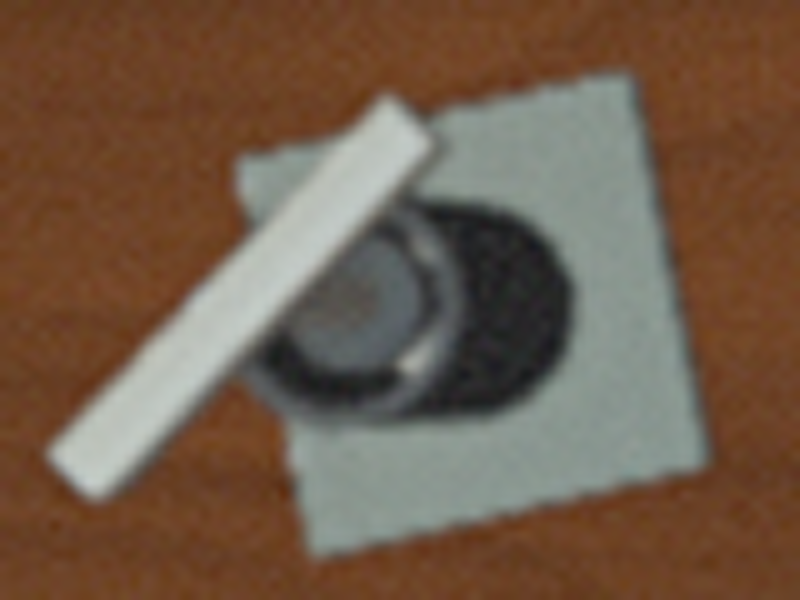

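The crops show the mount plate corners at (135,172), (228,185), (190,421) and (95,405), with its disc at (158,295). The tube's top corners are (588,125), (658,132), (630,393) and (557,383). The bar's corners in c2 are (385,93), (438,145), (100,500) and (48,455).

```bash
cat >> h.py <<'E'
def go(x,y,z,yaw,half=True):
    """print shift+turn in tool axes from the measured pose to (x,y,z,yaw world); yaw mod pi"""
    s=r.sense(); c=s['tcp_rot']; from scipy.spatial.transform import Rotation as Ro
    R=Ro.from_euler('xyz',c).as_matrix(); Y=np.arctan2(R[1,0],R[0,0])
    d=R.T@(np.array([x,y,z])-s['eef_pos']); t=yaw-Y; t=(t+np.pi/2)%np.pi-np.pi/2 if half else (t+np.pi)%(2*np.pi)-np.pi
    print("dp",np.round(d,1),"yaw",round(-np.degrees(t),1),"rows>=",int(max(np.linalg.norm(d)/62.5,abs(np.degrees(t))/10.7))+2)
def rect(P):
    """centre, size, yaw of long axis"""
    (c,sz,a)=cv2.minAreaRect(P[:,:2].astype(np.float32)); a=np.radians(a)
    if sz[0]<sz[1]: a+=np.pi/2; sz=sz[::-1]
    a=(a+np.pi/2)%np.pi-np.pi/2; return np.round(c,1),np.round(sz,1),round(a,3)
E
python3 - <<'E'
from h import *
m=raw([(135,172),(228,185),(190,421),(95,405)],190,185,5)
print("mount",rect(w("top",m,156)), w("top",raw([(158,295)],190,185,5),190))
print("tube",rect(w("top",raw([(588,125),(658,132),(630,393),(557,383)],190,185,5),182)))
P=w("top",raw([(385,93),(438,145),(100,500),(48,455)],95,205,10),190);print("bar",rect(P),P.mean(0))
P=w("top",raw([(632,72),(708,465),(315,558),(238,155)],95,205,10),12);print("plate",rect(P),P.mean(0))
P=w("top",raw([(549,285),(656,286),(661,452),(553,451)],0,0,1.5625),35);print("tray",rect(P))
P=w("top",raw([(40,130),(677,50),(735,420),(82,508)],190,185,5),150);print("case",rect(P))
go(502,90,260,.14)
E
```

```text
mount (array([503.2,  89.4]), array([110.8,  45. ]), np.float64(-0.154)) [[503.40123377  87.90583272 190.        ]]
tube (array([ 520.8, -116.8]), array([118.8,  33.1]), np.float64(-0.133))
bar (array([523.9, 322. ]), array([110.3,  17.5]), np.float64(-0.731)) [524.2681225 322.2056309 190.       ]
plate (array([523.4, 322.4]), array([111.8, 110.3]), np.float64(0.231)) [522.78725999 322.24446401  12.        ]
tray (array([ 525.2, -335.3]), array([278.3, 182.5]), np.float64(-0.01))
case (array([512.9, -14.6]), array([307.3, 177.8]), np.float64(-1.44))
dp [ 505.1 -554.2  -20.7] yaw 10.1 rows>= 14
```

```bash
python3 - <<'E'
from h import *
go(503.3,88.6,260,-.154)
E
```

```text
dp [ 505.9 -552.5  -20.7] yaw 26.9 rows>= 13
```

Request:
carry_out(
  targets=[
    {"dp":[506,-552.5,-21],"yaw":27},
    {"dp":[506,-552.5,-21],"yaw":27},
    {"dp":[506,-552.5,-21],"yaw":27},
    {"dp":[506,-552.5,-21],"yaw":27},
    {"dp":[506,-552.5,-21],"yaw":27},
    {"dp":[506,-552.5,-21],"yaw":27},
    {"dp":[506,-552.5,-21],"yaw":27},
    {"dp":[506,-552.5,-21],"yaw":27},
    {"dp":[506,-552.5,-21],"yaw":27},
    {"dp":[506,-552.5,-21],"yaw":27},
    {"dp":[506,-552.5,-21],"yaw":27},
    {"dp":[506,-552.5,-21],"yaw":27},
  ],
  fingers=1,
  grip_force=60,
)

```text
clock: 1.6
eef_pos: [503.9, 90.4, 260.3]
tcp_rot: [3.141, -0.0, -0.155]
contact_force: [1.2, -0.2, 0.2]
opening: 1.005
grasp_force: 0.0
```

```bash
python3 - <<'E'
from h import *
print(r.sense()['eef_pos'],r.sense()['clock'])
go(503.3,88.6,167,-.154)
E
```

```text
[503.92748817  90.36278846 260.28811163] 1.6
dp [-0.4  1.8 93.3] yaw -0.1 rows>= 3
```

Request:
carry_out(
  targets=[
    {"dp":[0,1,40],"yaw":0},
    {"dp":[0,1,70],"yaw":0},
    {"dp":[0,1,93],"yaw":0},
    {"dp":[0,1,93],"yaw":0},
    {"dp":[0,1,93],"yaw":0},
  ],
)

```text
clock: 2.22
eef_pos: [503.8, 87.3, 168.0]
tcp_rot: [-3.141, -0.001, -0.156]
contact_force: [-0.0, -0.7, -0.2]
opening: 0.997
grasp_force: 0.0
```

Request:
carry_out(
  targets=[
    {"dp":[0,0,0],"yaw":0},
    {"dp":[0,0,0],"yaw":0},
    {"dp":[0,0,0],"yaw":0},
    {"dp":[0,0,0],"yaw":0},
    {"dp":[0,0,0],"yaw":0},
    {"dp":[0,0,0],"yaw":0},
    {"dp":[0,0,0],"yaw":0},
    {"dp":[0,0,0],"yaw":0},
  ],
  fingers=-1,
  grip_force=60,
)

```text
clock: 3.22
eef_pos: [503.8, 87.4, 168.3]
tcp_rot: [-3.141, -0.001, -0.156]
contact_force: [-1.3, 0.1, 7.4]
opening: 0.448
grasp_force: 59.7
```

Request:
carry_out(
  targets=[
    {"dp":[0,0,-30],"yaw":0},
    {"dp":[0,0,-80],"yaw":0},
    {"dp":[0,0,-120],"yaw":0},
    {"dp":[0,0,-120],"yaw":0},
  ],
)

```text
clock: 3.72
eef_pos: [504.8, 87.5, 290.2]
tcp_rot: [-3.14, -0.005, -0.155]
contact_force: [0.7, -0.4, -3.8]
opening: 0.447
grasp_force: 61.4
```

```bash
python3 - <<'E'
from h import *
# tray frame spot +69 in x, yaw -0.01
go(525.2+69,-335.3-.7,287,-.01)
E
```

```text
dp [153.8 404.5   3.3] yaw -8.3 rows>= 8
```

Request:
carry_out(
  targets=[
    {"dp":[154,404,3],"yaw":-8.3},
    {"dp":[154,404,3],"yaw":-8.3},
    {"dp":[154,404,3],"yaw":-8.3},
    {"dp":[154,404,3],"yaw":-8.3},
    {"dp":[154,404,3],"yaw":-8.3},
    {"dp":[154,404,3],"yaw":-8.3},
    {"dp":[154,404,3],"yaw":-8.3},
    {"dp":[154,404,3],"yaw":-8.3},
    {"dp":[154,404,3],"yaw":-8.3},
    {"dp":[154,404,3],"yaw":-8.3},
  ],
)

```text
clock: 4.97
eef_pos: [592.6, -334.3, 283.5]
tcp_rot: [-3.141, 0.001, -0.01]
contact_force: [-0.8, 0.4, -3.4]
opening: 0.446
grasp_force: 61.9
```

```bash
python3 - <<'E'
from h import *
go(525.2+69,-335.3-.7,25,-.01)
E
```

```text
dp [  1.9   1.9 258.5] yaw 0.0 rows>= 6
```

Request:
carry_out(
  targets=[
    {"dp":[1,1,60],"yaw":0},
    {"dp":[1,1,120],"yaw":0},
    {"dp":[1,1,180],"yaw":0},
    {"dp":[1,1,220],"yaw":0},
    {"dp":[1,1,240],"yaw":0},
    {"dp":[1,1,250],"yaw":0},
    {"dp":[1,1,258],"yaw":0},
    {"dp":[1,1,258],"yaw":0},
    {"dp":[1,1,258],"yaw":0},
  ],
)

```text
clock: 6.1
eef_pos: [594.6, -337.1, 27.4]
tcp_rot: [3.141, -0.001, -0.011]
contact_force: [-0.1, 1.2, -3.5]
opening: 0.447
grasp_force: 62.1
```

Request:
carry_out(
  targets=[
    {"dp":[0,0,0],"yaw":0},
    {"dp":[0,0,0],"yaw":0},
    {"dp":[0,0,0],"yaw":0},
    {"dp":[0,0,0],"yaw":0},
    {"dp":[0,0,0],"yaw":0},
    {"dp":[0,0,0],"yaw":0},
  ],
  fingers=1,
)

```text
clock: 6.85
eef_pos: [593.9, -336.7, 26.2]
tcp_rot: [-3.142, 0.0, -0.011]
contact_force: [0.4, 1.0, -0.6]
opening: 0.997
grasp_force: 0.0
```

Request:
carry_out(
  targets=[
    {"dp":[0,0,-50],"yaw":0},
    {"dp":[0,0,-110],"yaw":0},
    {"dp":[0,0,-170],"yaw":0},
    {"dp":[0,0,-230],"yaw":0},
    {"dp":[0,0,-260],"yaw":0},
    {"dp":[0,0,-260],"yaw":0},
    {"dp":[0,0,-260],"yaw":0},
  ],
)

```text
clock: 7.72
eef_pos: [593.4, -336.4, 285.0]
tcp_rot: [-3.141, 0.001, -0.011]
contact_force: [0.1, 0.0, -1.4]
opening: 1.003
grasp_force: 0.0
```

```bash
python3 - <<'E'
from h import *
im=r.grab_frame("top")[:,:,::-1]; cv2.imwrite("top1raw.png",im); crop("top",190,170,250,140,3.2,"c3.png",im)
go(520.8,-116.8,270,-.133)
E
```

```text
dp [ -74.7 -218.7   14.9] yaw 7.0 rows>= 5
```

View pics/c3.png

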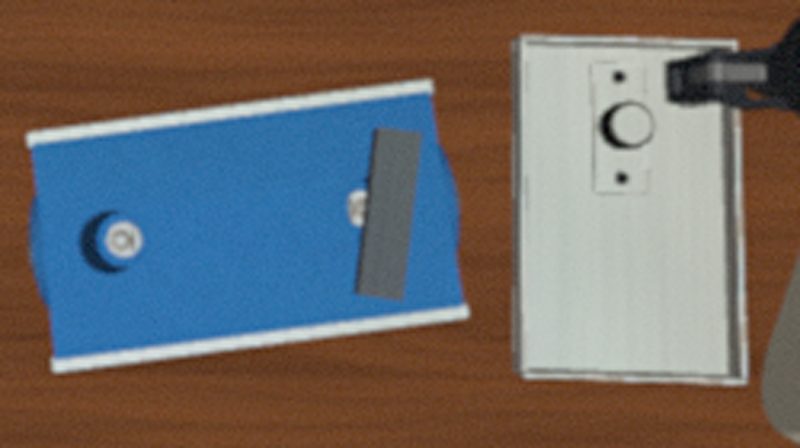

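The mount is in the tray at (622,127) and well B is open at (112,240). The tube hasn't moved, so I'll grasp it next.

Request:
carry_out(
  targets=[
    {"dp":[-74,-219,15],"yaw":7},
    {"dp":[-74,-219,15],"yaw":7},
    {"dp":[-74,-219,15],"yaw":7},
    {"dp":[-74,-219,15],"yaw":7},
    {"dp":[-74,-219,15],"yaw":7},
    {"dp":[-74,-219,15],"yaw":7},
    {"dp":[-74,-219,15],"yaw":7},
  ],
)

```text
clock: 8.65
eef_pos: [522.5, -117.9, 270.8]
tcp_rot: [3.141, 0.001, -0.134]
contact_force: [0.0, 0.1, 0.0]
opening: 1.001
grasp_force: 0.0
```

```bash
python3 - <<'E'
from h import *
go(520.8,-116.8,163.5,-.133)
E
```

```text
dp [ -1.7  -0.9 107.3] yaw -0.0 rows>= 3
```

Request:
carry_out(
  targets=[
    {"dp":[-1,-0.5,50],"yaw":0},
    {"dp":[-1,-0.5,80],"yaw":0},
    {"dp":[-1,-0.5,107],"yaw":0},
    {"dp":[-1,-0.5,107],"yaw":0},
    {"dp":[-1,-0.5,107],"yaw":0},
  ],
)

```text
clock: 9.28
eef_pos: [522.0, -117.0, 165.0]
tcp_rot: [3.142, -0.001, -0.134]
contact_force: [-0.5, -0.6, 0.2]
opening: 1.004
grasp_force: 0.0
```

Request:
carry_out(
  targets=[
    {"dp":[0,0,0],"yaw":0},
    {"dp":[0,0,0],"yaw":0},
    {"dp":[0,0,0],"yaw":0},
    {"dp":[0,0,0],"yaw":0},
    {"dp":[0,0,0],"yaw":0},
    {"dp":[0,0,0],"yaw":0},
    {"dp":[0,0,0],"yaw":0},
    {"dp":[0,0,0],"yaw":0},
  ],
  fingers=-1,
  grip_force=60,
)

```text
clock: 10.28
eef_pos: [521.8, -116.6, 165.1]
tcp_rot: [3.141, -0.001, -0.133]
contact_force: [-1.6, -0.8, 6.5]
opening: 0.367
grasp_force: 60.8
```

Request:
carry_out(
  targets=[
    {"dp":[0,0,-30],"yaw":0},
    {"dp":[0,0,-80],"yaw":0},
    {"dp":[0,0,-120],"yaw":0},
    {"dp":[0,0,-120],"yaw":0},
  ],
)

```text
clock: 10.78
eef_pos: [522.9, -116.6, 287.4]
tcp_rot: [3.141, -0.006, -0.133]
contact_force: [0.1, 0.2, -3.1]
opening: 0.362
grasp_force: 60.1
```

```bash
python3 - <<'E'
from h import *
go(525.2-67,-335.3+.7,285,-.01)
E
```

```text
dp [-35.3 224.6   2.3] yaw -7.0 rows>= 5
```

Request:
carry_out(
  targets=[
    {"dp":[-35,224,2],"yaw":-7},
    {"dp":[-35,224,2],"yaw":-7},
    {"dp":[-35,224,2],"yaw":-7},
    {"dp":[-35,224,2],"yaw":-7},
    {"dp":[-35,224,2],"yaw":-7},
    {"dp":[-35,224,2],"yaw":-7},
    {"dp":[-35,224,2],"yaw":-7},
  ],
)

```text
clock: 11.65
eef_pos: [457.2, -332.5, 281.8]
tcp_rot: [-3.141, 0.001, -0.009]
contact_force: [0.3, -0.6, -1.7]
opening: 0.366
grasp_force: 60.4
```

```bash
python3 - <<'E'
from h import *
go(525.2-67,-335.3+.7,22,-.01)
im=r.grab_frame("top")[:,:,::-1]; cv2.imwrite("top2raw.png",im); crop("top",330,180,100,120,5,"c4.png",im); crop("top",190,185,155,110,5,"c5.png",im)
E
```

```text
dp [  1.2   2.3 259.8] yaw 0.0 rows>= 6
```

View pics/c5.png

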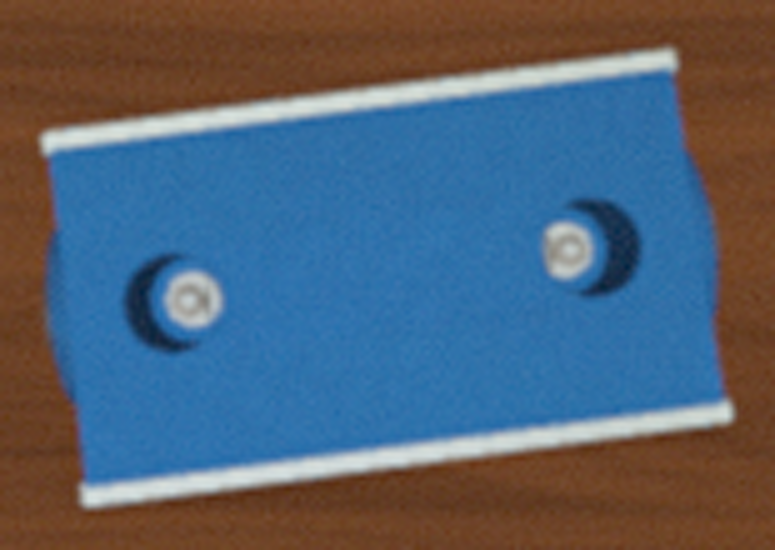

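Both wells are clear. Well B's mouth is about (173,302) and well A's is about (592,248), with the studs visible at (190,300) and (570,250). Placing the tube now.

Request:
carry_out(
  targets=[
    {"dp":[1,1.5,60],"yaw":0},
    {"dp":[1,1.5,120],"yaw":0},
    {"dp":[1,1.5,180],"yaw":0},
    {"dp":[1,1.5,220],"yaw":0},
    {"dp":[1,1.5,240],"yaw":0},
    {"dp":[1,1.5,252],"yaw":0},
    {"dp":[1,1.5,259],"yaw":0},
    {"dp":[1,1.5,259],"yaw":0},
    {"dp":[1,1.5,259],"yaw":0},
  ],
)

```text
clock: 12.82
eef_pos: [458.5, -335.6, 24.1]
tcp_rot: [3.141, -0.001, -0.01]
contact_force: [0.2, -0.0, -1.3]
opening: 0.362
grasp_force: 60.4
```

Request:
carry_out(
  targets=[
    {"dp":[0,0,0],"yaw":0},
    {"dp":[0,0,0],"yaw":0},
    {"dp":[0,0,0],"yaw":0},
    {"dp":[0,0,0],"yaw":0},
    {"dp":[0,0,0],"yaw":0},
    {"dp":[0,0,0],"yaw":0},
  ],
  fingers=1,
)

```text
clock: 13.58
eef_pos: [457.9, -335.2, 23.3]
tcp_rot: [-3.142, 0.0, -0.011]
contact_force: [-0.7, 0.1, 0.7]
opening: 1.001
grasp_force: 0.0
```

Request:
carry_out(
  targets=[
    {"dp":[0,0,-50],"yaw":0},
    {"dp":[0,0,-110],"yaw":0},
    {"dp":[0,0,-170],"yaw":0},
    {"dp":[0,0,-230],"yaw":0},
    {"dp":[0,0,-280],"yaw":0},
    {"dp":[0,0,-280],"yaw":0},
    {"dp":[0,0,-280],"yaw":0},
  ],
)

```text
clock: 14.45
eef_pos: [457.6, -335.0, 302.7]
tcp_rot: [-3.141, 0.001, -0.011]
contact_force: [-0.5, -0.3, -0.1]
opening: 0.997
grasp_force: 0.0
```

```bash
python3 - <<'E'
from h import *
P=w("top",raw([(172.5,302.5),(592.5,248)],190,185,5),150);print("wells",P,np.linalg.norm(P[0]-P[1]),np.arctan2(-(P[0]-P[1])[0],(P[0]-P[1])[1]))
print("studs",w("top",raw([(190,300),(570,250)],190,185,5),58))
a=cv2.imread("top2raw.png"); 
b=np.hstack([cv2.resize(a[233:257,215:243],None,fx=14,fy=14,interpolation=cv2.INTER_CUBIC),cv2.resize(a[223:247,291:319],None,fx=14,fy=14,interpolation=cv2.INTER_CUBIC)]); cv2.imwrite("pics/c6.png",b)
# with bar along tool x ; bar dir -0.731
print(r.sense()['qpos'])
go(524,322.2,330,-.731+np.pi/2)
go(524,322.2,330,-.731)
E
```

```text
wells [[ 499.48415561   84.88895202  150.        ]
 [ 525.09469935 -113.51302522  150.        ]] 200.04810553059787 0.12837423551715146
studs [[ 499.47033717   84.08460964   58.        ]
 [ 525.24691135 -112.86160465   58.        ]]
[-6.34546225e-01  2.07797122e-01  1.68627024e+00  2.55633878e-06
  1.24815838e+00  9.46826411e-01]
dp [  59.4 -657.9  -27.1] yaw -48.7 rows>= 12
dp [  59.4 -657.9  -27.1] yaw 41.3 rows>= 12
```

View pics/c6.png

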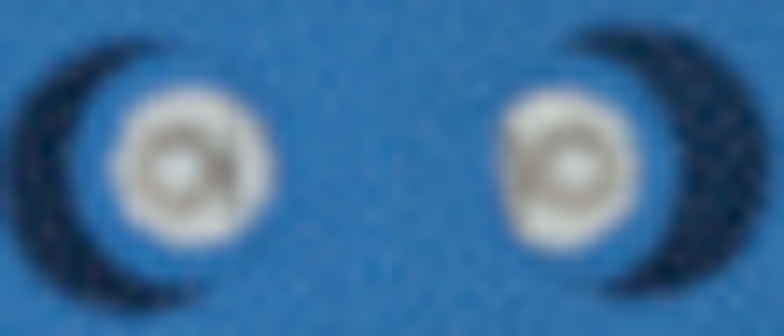

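Request:
carry_out(
  targets=[
    {"dp":[59,-658,-27],"yaw":-138.7},
    {"dp":[59,-658,-27],"yaw":-138.7},
    {"dp":[59,-658,-27],"yaw":-138.7},
    {"dp":[59,-658,-27],"yaw":-138.7},
    {"dp":[59,-658,-27],"yaw":-138.7},
    {"dp":[59,-658,-27],"yaw":-138.7},
    {"dp":[59,-658,-27],"yaw":-138.7},
    {"dp":[59,-658,-27],"yaw":-138.7},
    {"dp":[59,-658,-27],"yaw":-138.7},
    {"dp":[59,-658,-27],"yaw":-138.7},
    {"dp":[59,-658,-27],"yaw":-138.7},
    {"dp":[59,-658,-27],"yaw":-138.7},
  ],
)

```text
clock: 15.95
eef_pos: [523.0, 324.5, 327.4]
tcp_rot: [-3.138, -0.001, 2.249]
contact_force: [0.1, -0.9, 0.5]
opening: 1.002
grasp_force: 0.0
```

```bash
python3 - <<'E'
from h import *
print(r.sense()['qpos'],r.sense()['eef_pos'])
im=r.grab_frame("top")[:,:,::-1]; crop("top",95,180,335,130,2.35,"c7.png",im)
go(524,322.2,300,-.731+np.pi,False)
E
```

```text
[ 5.52555624e-01  2.71478248e-01  1.54969917e+00  5.10125958e-04
  1.32411971e+00 -1.25329591e-01] [523.02351312 324.46719369 327.44584303]
dp [-1.5  0.3 27.4] yaw -8.8 rows>= 2
```

View pics/c7.png

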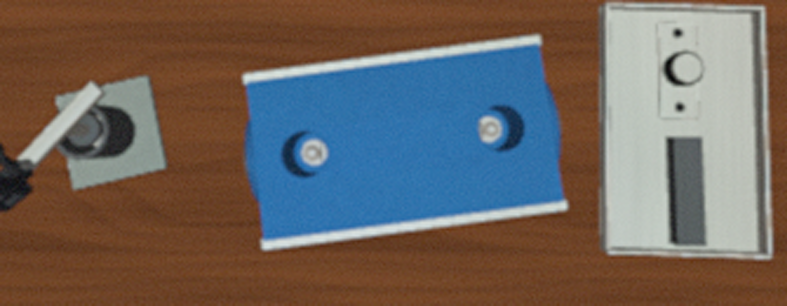

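Both parts are in the tray and the case is clear. I'll descend onto the bar.

Request:
carry_out(
  targets=[
    {"dp":[-1.5,0,27],"yaw":-8.8},
    {"dp":[-1.5,0,27],"yaw":-8.8},
    {"dp":[-1.5,0,27],"yaw":-8.8},
    {"dp":[-1.5,0,27],"yaw":-8.8},
  ],
  fingers=0.2,
)

```text
clock: 16.5
eef_pos: [525.2, 320.9, 304.1]
tcp_rot: [3.141, 0.0, 2.39]
contact_force: [-0.4, 0.3, 0.2]
opening: 0.601
grasp_force: 0.0
```

```bash
python3 - <<'E'
from h import *
go(524,322.2,171,-.731+np.pi,False)
E
```

```text
dp [  1.8  -0.  133.1] yaw -1.2 rows>= 4
```

Request:
carry_out(
  targets=[
    {"dp":[0.5,0,40],"yaw":0},
    {"dp":[0.5,0,80],"yaw":0},
    {"dp":[0.5,0,110],"yaw":0},
    {"dp":[0.5,0,129],"yaw":0},
    {"dp":[0.5,0,129],"yaw":0},
    {"dp":[0.5,0,129],"yaw":0},
  ],
)

```text
clock: 17.25
eef_pos: [525.3, 321.7, 175.7]
tcp_rot: [3.14, 0.001, 2.393]
contact_force: [-0.5, 0.7, 0.1]
opening: 0.6
grasp_force: 0.0
```

```bash
python3 - <<'E'
from h import *
go(524,322.2,171,-.731+np.pi,False); print(r.sense()['contact_force'],r.sense()['eef_pos'])
E
```

```text
dp [ 1.3 -0.5  4.7] yaw -1.0 rows>= 2
[-0.49171694  0.68406468  0.05655744] [525.29905792 321.71984798 175.66088035]
```

Request:
carry_out(
  targets=[
    {"dp":[1,-0.5,4.5],"yaw":-1},
    {"dp":[1,-0.5,4.5],"yaw":-1},
    {"dp":[1,-0.5,4.5],"yaw":-1},
  ],
)

```text
clock: 17.62
eef_pos: [523.5, 321.7, 170.1]
tcp_rot: [3.141, 0.0, 2.41]
contact_force: [-1.0, -0.2, -0.3]
opening: 0.598
grasp_force: 0.0
```

Request:
carry_out(
  targets=[
    {"dp":[0,0,0],"yaw":0},
    {"dp":[0,0,0],"yaw":0},
    {"dp":[0,0,0],"yaw":0},
    {"dp":[0,0,0],"yaw":0},
    {"dp":[0,0,0],"yaw":0},
    {"dp":[0,0,0],"yaw":0},
    {"dp":[0,0,0],"yaw":0},
    {"dp":[0,0,0],"yaw":0},
  ],
  fingers=-1,
  grip_force=100,
)

```text
clock: 18.62
eef_pos: [523.5, 321.6, 170.1]
tcp_rot: [3.141, 0.0, 2.41]
contact_force: [-1.8, -1.1, 5.5]
opening: 0.169
grasp_force: 98.2
```

Request:
carry_out(
  targets=[
    {"dp":[0,0,-30],"yaw":0},
    {"dp":[0,0,-70],"yaw":0},
    {"dp":[0,0,-110],"yaw":0},
    {"dp":[0,0,-150],"yaw":0},
    {"dp":[0,0,-190],"yaw":0},
    {"dp":[0,0,-190],"yaw":0},
    {"dp":[0,0,-190],"yaw":0},
    {"dp":[0,0,-190],"yaw":0},
  ],
)

```text
clock: 19.62
eef_pos: [522.6, 321.1, 357.3]
tcp_rot: [-3.138, -0.001, 2.41]
contact_force: [-0.7, 0.4, -4.7]
opening: 0.17
grasp_force: 98.5
```

```bash
python3 - <<'E'
from h import *
im=r.grab_frame("side")[:,:,::-1]; cv2.imwrite("side3raw.png",im); cv2.imwrite("pics/s3.png",im); print(r.sense()['tcp_rot'],r.sense()['eef_pos'])
go(499.5,84.7,363,1.549,False)
E
```

```text
[-3.13839592e+00 -9.97290421e-04  2.41046457e+00] [522.73632488 321.18693971 357.62001222]
dp [-140.6 -191.6   -4.9] yaw 49.4 rows>= 6
```

View pics/s3.png

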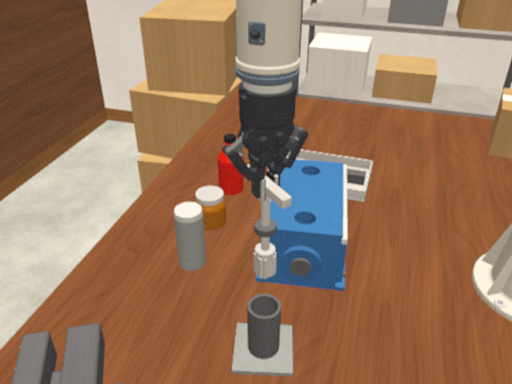

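The side view shows the wrench hanging upright in the gripper at (265,225), with the stand empty. Next I'll move over well B.

Request:
carry_out(
  targets=[
    {"dp":[-140.5,-191.5,-5],"yaw":49.4},
    {"dp":[-140.5,-191.5,-5],"yaw":49.4},
    {"dp":[-140.5,-191.5,-5],"yaw":49.4},
    {"dp":[-140.5,-191.5,-5],"yaw":49.4},
    {"dp":[-140.5,-191.5,-5],"yaw":49.4},
    {"dp":[-140.5,-191.5,-5],"yaw":49.4},
    {"dp":[-140.5,-191.5,-5],"yaw":49.4},
    {"dp":[-140.5,-191.5,-5],"yaw":49.4},
    {"dp":[-140.5,-191.5,-5],"yaw":49.4},
  ],
)

```text
clock: 20.8
eef_pos: [500.1, 85.7, 364.6]
tcp_rot: [-3.141, 0.0, 1.55]
contact_force: [0.5, -0.3, -4.6]
opening: 0.17
grasp_force: 98.8
```

```bash
python3 - <<'E'
from h import *
go(499.5,84.7,325,1.549,False); print(r.sense()['tcp_rot'],r.sense()['eef_pos'])
E
```

```text
dp [-1.  -0.6 39.6] yaw 0.0 rows>= 2
[-3.14125176e+00  6.70184128e-05  1.54986745e+00] [500.11444824  85.65555606 364.59975548]
```

Request:
carry_out(
  targets=[
    {"dp":[-0.8,-0.6,20],"yaw":0},
    {"dp":[-0.8,-0.6,40],"yaw":0},
    {"dp":[-0.8,-0.6,48],"yaw":0},
    {"dp":[-0.8,-0.6,56],"yaw":0},
    {"dp":[-0.8,-0.6,64],"yaw":0},
    {"dp":[-0.8,-0.6,64],"yaw":0},
    {"dp":[-0.8,-0.6,64],"yaw":0},
  ],
)

```text
clock: 21.68
eef_pos: [499.7, 84.4, 301.1]
tcp_rot: [3.141, -0.0, 1.548]
contact_force: [0.3, -0.1, -4.3]
opening: 0.171
grasp_force: 98.7
```

```bash
python3 - <<'E'
from h import *
go(499.5,84.7,222,1.549,False); s=r.sense();print(s['contact_force'],s['wrist_torque'])
a=r.grab_frame("side")[:,:,::-1];b=r.grab_frame("top")[:,:,::-1]
print(px("side",[[499.5,84.7,150]]),px("top",[[499.5,84.7,150]]))
f=lambda n,i:cv2.resize(i[max(0,int(px(n,[[499.5,84.7,150]])[0,1])-40):][:60,int(px(n,[[499.5,84.7,150]])[0,0])-30:][:,:60],(390,390),interpolation=cv2.INTER_CUBIC)
cv2.imwrite("pics/d1.png",np.hstack([f("side",a),f("top",b)]))
E
```

```text
dp [ 0.2 -0.3 79.1] yaw -0.0 rows>= 3
[ 0.30202188 -0.0761573  -4.33623233] [-0.05421065  0.0049153   0.00250418]
[[303.9899697  216.92961712]] [[224.17991151 245.09328612]]
```

View pics/d1.png

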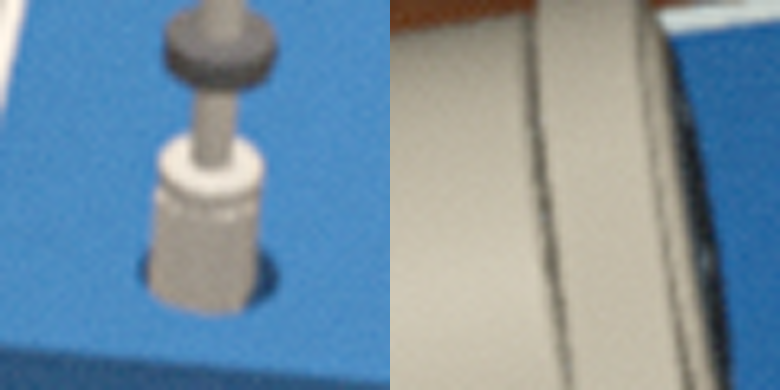

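The side crop shows the socket, spanning 150–258 px, entering the well mouth at 142–278 px. It is centred to within about 2 mm, so I'll carry on down.

Request:
carry_out(
  targets=[
    {"dp":[0,0,15],"yaw":0},
    {"dp":[0,0,30],"yaw":0},
    {"dp":[0,0,45],"yaw":0},
    {"dp":[0,0,60],"yaw":0},
    {"dp":[0,0,75],"yaw":0},
    {"dp":[0,0,79],"yaw":0},
    {"dp":[0,0,79],"yaw":0},
    {"dp":[0,0,79],"yaw":0},
  ],
)

```text
clock: 22.78
eef_pos: [499.9, 84.5, 222.3]
tcp_rot: [3.141, -0.0, 1.548]
contact_force: [0.4, 0.2, -4.1]
opening: 0.167
grasp_force: 98.7
```

Request:
carry_out(
  targets=[
    {"dp":[0,0,4],"yaw":0},
    {"dp":[0,0,8],"yaw":0},
    {"dp":[0,0,12],"yaw":0},
    {"dp":[0,0,14],"yaw":0},
    {"dp":[0,0,14],"yaw":0},
  ],
)

```text
clock: 23.4
eef_pos: [499.2, 84.4, 207.5]
tcp_rot: [-3.141, 0.0, 1.548]
contact_force: [-0.2, -0.0, -4.7]
opening: 0.169
grasp_force: 98.8
```

Request:
carry_out(
  targets=[
    {"dp":[0,0,3],"yaw":0},
    {"dp":[0,0,6],"yaw":0},
    {"dp":[0,0,6],"yaw":0},
  ],
)

```text
clock: 23.78
eef_pos: [499.3, 84.4, 201.5]
tcp_rot: [-3.141, 0.0, 1.548]
contact_force: [-0.6, -0.4, -3.3]
opening: 0.168
grasp_force: 98.8
```

Request:
carry_out(
  targets=[
    {"dp":[0,0,3],"yaw":0},
    {"dp":[0,0,6],"yaw":0},
    {"dp":[0,0,9],"yaw":0},
    {"dp":[0,0,9],"yaw":0},
  ],
)

```text
clock: 24.28
eef_pos: [499.3, 84.4, 192.4]
tcp_rot: [-3.141, 0.0, 1.548]
contact_force: [-1.2, -0.7, -5.1]
opening: 0.165
grasp_force: 98.7
```

The stud is engaged. I'll go a little deeper and then turn.

Request:
carry_out(
  targets=[
    {"dp":[0,0,3],"yaw":0},
    {"dp":[0,0,6],"yaw":0},
    {"dp":[0,0,6],"yaw":0},
  ],
)

```text
clock: 24.65
eef_pos: [499.4, 84.4, 186.5]
tcp_rot: [-3.141, 0.0, 1.548]
contact_force: [-0.6, -0.3, -4.2]
opening: 0.171
grasp_force: 98.7
```

Request:
carry_out(
  targets=[
    {"dp":[0,0,0],"yaw":7},
    {"dp":[0,0,0],"yaw":14},
    {"dp":[0,0,0],"yaw":21},
    {"dp":[0,0,0],"yaw":28},
    {"dp":[0,0,0],"yaw":35},
    {"dp":[0,0,0],"yaw":42},
    {"dp":[0,0,0],"yaw":42},
  ],
)

```text
clock: 25.52
eef_pos: [499.2, 84.2, 186.6]
tcp_rot: [-3.141, 0.001, 0.816]
contact_force: [-1.0, -1.5, -5.2]
opening: 0.169
grasp_force: 98.7
```

```bash
python3 - <<'E'
from h import *
s=r.sense();print(s['contact_force'],s['wrist_torque'],s['eef_pos'],s['tcp_rot'])
E
```

```text
[-1.03710379 -1.51474836 -5.22100689] [-0.27688259  0.47244404  0.0406944 ] [499.17108328  84.24586275 186.57452679] [-3.14122313e+00  7.97030947e-04  8.16098969e-01]
```

Request:
carry_out(
  targets=[
    {"dp":[0,0,0],"yaw":7},
    {"dp":[0,0,0],"yaw":14},
    {"dp":[0,0,0],"yaw":21},
    {"dp":[0,0,0],"yaw":28},
    {"dp":[0,0,0],"yaw":35},
    {"dp":[0,0,0],"yaw":42},
    {"dp":[0,0,0],"yaw":44},
    {"dp":[0,0,0],"yaw":44},
  ],
)

```text
clock: 26.52
eef_pos: [499.2, 84.3, 186.6]
tcp_rot: [3.141, 0.001, 0.05]
contact_force: [-2.1, -1.8, -6.1]
opening: 0.165
grasp_force: 98.6
```

```bash
python3 - <<'E'
from h import *
s=r.sense();print(s['contact_force'],s['wrist_torque'],s['eef_pos'],s['tcp_rot'])
E
```

```text
[-2.11350936 -1.78681235 -6.11392271] [-0.44444504  0.65850057  0.02060761] [499.23093166  84.30751334 186.6362652 ] [3.14140652e+00 6.73274963e-04 5.03073918e-02]
```

Request:
carry_out(
  targets=[
    {"dp":[0,0,0],"yaw":2},
    {"dp":[0,0,0],"yaw":4},
    {"dp":[0,0,0],"yaw":4},
  ],
)

```text
clock: 26.9
eef_pos: [499.3, 84.4, 186.7]
tcp_rot: [3.142, 0.0, -0.023]
contact_force: [-2.2, -1.5, -5.4]
opening: 0.168
grasp_force: 98.5
```

```bash
python3 - <<'E'
from h import *
s=r.sense();print(s['contact_force'],s['wrist_torque'],s['eef_pos'],s['tcp_rot'])
E
```

```text
[-2.15923288 -1.48185564 -5.44431937] [-0.48037028  0.6930848   0.03934948] [499.34334418  84.3818047  186.69050766] [ 3.14150380e+00  3.96790857e-04 -2.27582925e-02]
```

Request:
carry_out(
  targets=[
    {"dp":[0,0,0],"yaw":2},
    {"dp":[0,0,0],"yaw":3},
    {"dp":[0,0,0],"yaw":3},
  ],
)

```text
clock: 27.28
eef_pos: [499.4, 84.4, 186.7]
tcp_rot: [3.141, 0.0, -0.075]
contact_force: [-3.2, -1.3, -7.4]
opening: 0.17
grasp_force: 98.5
```

```bash
python3 - <<'E'
from h import *
s=r.sense();print(s['contact_force'],s['wrist_torque'],s['tcp_rot'])
E
```

```text
[-3.1507463  -1.33215352 -7.37164602] [-0.52757503  0.78286949  0.43670402] [ 3.14142780e+00  2.65312050e-04 -7.46513612e-02]
```

Request:
carry_out(
  targets=[
    {"dp":[0,0,0],"yaw":2},
    {"dp":[0,0,0],"yaw":3},
    {"dp":[0,0,0],"yaw":3},
  ],
)

```text
clock: 27.65
eef_pos: [499.4, 84.4, 186.7]
tcp_rot: [3.141, 0.0, -0.127]
contact_force: [-2.6, -2.2, -7.5]
opening: 0.167
grasp_force: 98.7
```

```bash
python3 - <<'E'
from h import *
s=r.sense();print(s['contact_force'],s['wrist_torque'],s['tcp_rot'])
E
```

```text
[-2.62993399 -2.17909357 -7.48449519] [-0.52547176  0.82797217  1.031267  ] [ 3.14136346e+00  2.26871505e-04 -1.26999508e-01]
```

Lock B is at its stop: the torque jumped to 1 N m. I'll back off into the play and lift.

Request:
carry_out(
  targets=[
    {"dp":[0,0,0],"yaw":-6},
    {"dp":[0,0,0],"yaw":-12},
    {"dp":[0,0,0],"yaw":-12},
    {"dp":[0,0,-10],"yaw":-12},
    {"dp":[0,0,-30],"yaw":-12},
    {"dp":[0,0,-60],"yaw":-12},
    {"dp":[0,0,-90],"yaw":-12},
    {"dp":[0,0,-120],"yaw":-12},
    {"dp":[0,0,-150],"yaw":-12},
    {"dp":[0,0,-165],"yaw":-12},
    {"dp":[0,0,-165],"yaw":-12},
    {"dp":[0,0,-165],"yaw":-12},
  ],
)

```text
clock: 29.15
eef_pos: [499.1, 84.4, 350.7]
tcp_rot: [3.142, 0.001, 0.082]
contact_force: [0.9, 0.2, -4.5]
opening: 0.169
grasp_force: 98.9
```

```bash
python3 - <<'E'
from h import *
s=r.sense();print(s['contact_force'],s['wrist_torque'],s['tcp_rot'],s['eef_pos'])
go(525.2,-113.2,352,1.549,False)
E
```

```text
[ 0.88344404  0.17905186 -4.54094776] [0.03256644 0.02159357 0.02236412] [3.14154423e+00 1.39678551e-03 8.18141896e-02] [499.05687251  84.36848309 350.69030284]
dp [  9.9 199.   -1.3] yaw -84.1 rows>= 9
```

Request:
carry_out(
  targets=[
    {"dp":[10,199,-2],"yaw":-84},
    {"dp":[10,199,-2],"yaw":-84},
    {"dp":[10,199,-2],"yaw":-84},
    {"dp":[10,199,-2],"yaw":-84},
    {"dp":[10,199,-2],"yaw":-84},
    {"dp":[10,199,-2],"yaw":-84},
    {"dp":[10,199,-2],"yaw":-84},
    {"dp":[10,199,-2],"yaw":-84},
    {"dp":[10,199,-2],"yaw":-84},
    {"dp":[10,199,-2],"yaw":-84},
    {"dp":[10,199,-2],"yaw":-84},
    {"dp":[10,199,-2],"yaw":-84},
  ],
)

```text
clock: 30.65
eef_pos: [525.8, -113.1, 353.7]
tcp_rot: [-3.142, -0.0, 1.547]
contact_force: [0.5, 0.0, -3.9]
opening: 0.173
grasp_force: 99.2
```

```bash
python3 - <<'E'
from h import *
go(525.2,-113.2,222,1.549,False); print(r.sense()['eef_pos'])
a=r.grab_frame("side")[:,:,::-1]; u,v=px("side",[[525.2,-113.2,160]])[0].astype(int); print(u,v)
crop("side",u-30,v-40,60,60,7,"d2.png",a)
E
```

```text
dp [-1.000e-01 -6.000e-01  1.317e+02] yaw -0.1 rows>= 4
[ 525.83369393 -113.07197004  353.72367836]
309 166
```

View pics/d2.png

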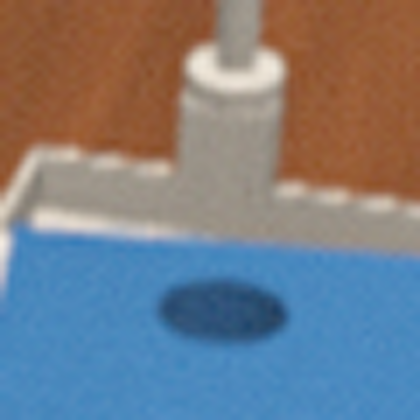

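The wrench hangs vertically over well A: the socket is centred at about 226 px and the well at 222 px. Descending.

Request:
carry_out(
  targets=[
    {"dp":[0,-0.6,15],"yaw":0},
    {"dp":[0,-0.6,30],"yaw":0},
    {"dp":[0,-0.6,42],"yaw":0},
    {"dp":[0,-0.6,50],"yaw":0},
    {"dp":[0,-0.6,58],"yaw":0},
    {"dp":[0,-0.6,66],"yaw":0},
    {"dp":[0,-0.6,66],"yaw":0},
  ],
)

```text
clock: 31.58
eef_pos: [524.9, -113.0, 287.2]
tcp_rot: [-3.141, -0.0, 1.548]
contact_force: [0.4, -0.8, -3.5]
opening: 0.164
grasp_force: 99.1
```

Request:
carry_out(
  targets=[
    {"dp":[0,0,15],"yaw":0},
    {"dp":[0,0,30],"yaw":0},
    {"dp":[0,0,45],"yaw":0},
    {"dp":[0,0,60],"yaw":0},
    {"dp":[0,0,66],"yaw":0},
    {"dp":[0,0,66],"yaw":0},
  ],
)

```text
clock: 32.33
eef_pos: [525.0, -113.0, 221.3]
tcp_rot: [-3.141, -0.0, 1.548]
contact_force: [0.3, 0.2, -4.4]
opening: 0.167
grasp_force: 99.1
```

Request:
carry_out(
  targets=[
    {"dp":[0,0,4],"yaw":0},
    {"dp":[0,0,8],"yaw":0},
    {"dp":[0,0,12],"yaw":0},
    {"dp":[0,0,14],"yaw":0},
    {"dp":[0,0,14],"yaw":0},
  ],
)

```text
clock: 32.95
eef_pos: [525.3, -113.1, 207.9]
tcp_rot: [3.141, 0.0, 1.548]
contact_force: [0.2, -0.5, -3.5]
opening: 0.17
grasp_force: 99.5
```

Request:
carry_out(
  targets=[
    {"dp":[0,0,3],"yaw":0},
    {"dp":[0,0,6],"yaw":0},
    {"dp":[0,0,6],"yaw":0},
  ],
)

```text
clock: 33.33
eef_pos: [524.9, -113.2, 201.3]
tcp_rot: [-3.141, 0.0, 1.548]
contact_force: [0.2, -0.8, -5.0]
opening: 0.17
grasp_force: 99.3
```

Request:
carry_out(
  targets=[
    {"dp":[0,0,3],"yaw":0},
    {"dp":[0,0,6],"yaw":0},
    {"dp":[0,0,9],"yaw":0},
    {"dp":[0,0,12],"yaw":0},
    {"dp":[0,0,15],"yaw":0},
    {"dp":[0,0,15],"yaw":0},
  ],
)

```text
clock: 34.08
eef_pos: [525.0, -113.1, 186.3]
tcp_rot: [-3.141, -0.0, 1.548]
contact_force: [-0.7, -1.7, -6.2]
opening: 0.168
grasp_force: 98.9
```

Request:
carry_out(
  targets=[
    {"dp":[0,0,0],"yaw":7},
    {"dp":[0,0,0],"yaw":14},
    {"dp":[0,0,0],"yaw":21},
    {"dp":[0,0,0],"yaw":28},
    {"dp":[0,0,0],"yaw":35},
    {"dp":[0,0,0],"yaw":42},
    {"dp":[0,0,0],"yaw":42},
  ],
)

```text
clock: 34.95
eef_pos: [524.9, -113.1, 186.5]
tcp_rot: [-3.141, 0.0, 0.816]
contact_force: [-1.4, -3.1, -5.9]
opening: 0.168
grasp_force: 99.0
```

Request:
carry_out(
  targets=[
    {"dp":[0,0,0],"yaw":7},
    {"dp":[0,0,0],"yaw":14},
    {"dp":[0,0,0],"yaw":21},
    {"dp":[0,0,0],"yaw":28},
    {"dp":[0,0,0],"yaw":35},
    {"dp":[0,0,0],"yaw":42},
    {"dp":[0,0,0],"yaw":48},
    {"dp":[0,0,0],"yaw":48},
  ],
)

```text
clock: 35.95
eef_pos: [524.9, -113.1, 186.6]
tcp_rot: [3.141, 0.001, -0.019]
contact_force: [-2.1, -3.4, -6.2]
opening: 0.168
grasp_force: 99.0
```

Request:
carry_out(
  targets=[
    {"dp":[0,0,0],"yaw":2},
    {"dp":[0,0,0],"yaw":3},
    {"dp":[0,0,0],"yaw":3},
  ],
)

```text
clock: 36.33
eef_pos: [525.0, -113.1, 186.6]
tcp_rot: [3.141, 0.0, -0.074]
contact_force: [-2.8, -2.4, -7.7]
opening: 0.168
grasp_force: 98.9
```

```bash
python3 - <<'E'
from h import *
s=r.sense();print(s['contact_force'],s['wrist_torque'],s['tcp_rot'])
E
```

```text
[-2.76557879 -2.35843409 -7.66828466] [-0.93193307  0.6454725   0.43384056] [ 3.14142055e+00  4.80763490e-04 -7.38767814e-02]
```

Lock A shows the same stop signature. I'll turn another 2 degrees, then back off and lift.

Request:
carry_out(
  targets=[
    {"dp":[0,0,0],"yaw":2},
    {"dp":[0,0,0],"yaw":2},
    {"dp":[0,0,0],"yaw":2},
  ],
)

```text
clock: 36.7
eef_pos: [525.1, -113.1, 186.6]
tcp_rot: [3.141, 0.0, -0.109]
contact_force: [-2.6, -2.8, -7.5]
opening: 0.171
grasp_force: 98.9
```

Request:
carry_out(
  targets=[
    {"dp":[0,0,0],"yaw":-6},
    {"dp":[0,0,0],"yaw":-11},
    {"dp":[0,0,0],"yaw":-11},
    {"dp":[0,0,-10],"yaw":-11},
    {"dp":[0,0,-30],"yaw":-11},
    {"dp":[0,0,-60],"yaw":-11},
    {"dp":[0,0,-90],"yaw":-11},
    {"dp":[0,0,-120],"yaw":-11},
    {"dp":[0,0,-150],"yaw":-11},
    {"dp":[0,0,-175],"yaw":-11},
    {"dp":[0,0,-175],"yaw":-11},
    {"dp":[0,0,-175],"yaw":-11},
  ],
)

```text
clock: 38.2
eef_pos: [525.0, -112.8, 361.2]
tcp_rot: [-3.141, 0.0, 0.082]
contact_force: [-0.7, -0.2, -4.3]
opening: 0.166
grasp_force: 99.4
```

```bash
python3 - <<'E'
from h import *
print(r.sense()['eef_pos'],r.sense()['qpos'])
go(523,321.8,362,2.41,False);go(523,321.8,362,1.2,False)
E
```

```text
[ 525.01557707 -112.76066048  361.19513117] [-2.14688632e-01  1.17362114e-01  1.66776724e+00  5.47361353e-04
  1.35670788e+00  1.27441838e+00]
dp [  33.4 -433.3   -0.6] yaw -133.4 rows>= 14
dp [  33.4 -433.3   -0.6] yaw -64.1 rows>= 8
```

Request:
carry_out(
  targets=[
    {"dp":[33.5,-433.5,-2],"yaw":-133.4},
    {"dp":[33.5,-433.5,-2],"yaw":-133.4},
    {"dp":[33.5,-433.5,-2],"yaw":-133.4},
    {"dp":[33.5,-433.5,-2],"yaw":-133.4},
    {"dp":[33.5,-433.5,-2],"yaw":-133.4},
    {"dp":[33.5,-433.5,-2],"yaw":-133.4},
    {"dp":[33.5,-433.5,-2],"yaw":-133.4},
    {"dp":[33.5,-433.5,-2],"yaw":-133.4},
    {"dp":[33.5,-433.5,-2],"yaw":-133.4},
    {"dp":[33.5,-433.5,-2],"yaw":-133.4},
    {"dp":[33.5,-433.5,-2],"yaw":-133.4},
    {"dp":[33.5,-433.5,-2],"yaw":-133.4},
  ],
)

```text
clock: 39.7
eef_pos: [522.5, 321.6, 361.9]
tcp_rot: [-3.139, -0.001, 2.338]
contact_force: [-0.9, -0.4, -3.7]
opening: 0.174
grasp_force: 99.5
```

```bash
python3 - <<'E'
from h import *
go(523.2,321.8,340,2.41,False)
E
```

```text
dp [-0.4  0.7 21.9] yaw -4.1 rows>= 2
```

Request:
carry_out(
  targets=[
    {"dp":[-0.4,0.5,22],"yaw":-4},
    {"dp":[-0.4,0.5,40],"yaw":-4},
    {"dp":[-0.4,0.5,55],"yaw":-4},
    {"dp":[-0.4,0.5,55],"yaw":-4},
    {"dp":[-0.4,0.5,55],"yaw":-4},
  ],
)

```text
clock: 40.33
eef_pos: [523.9, 322.0, 309.3]
tcp_rot: [3.141, 0.0, 2.401]
contact_force: [0.1, -0.1, -3.9]
opening: 0.172
grasp_force: 99.4
```

```bash
python3 - <<'E'
from h import *
go(523.2,321.8,290,2.41,False)
a=r.grab_frame("side")[:,:,::-1]; u,v=px("side",[[523,322,120]])[0].astype(int); print(u,v)
crop("side",u-40,v-60,80,90,6,"d3.png",a)
E
```

```text
dp [ 0.4 -0.6 19.3] yaw -0.5 rows>= 2
263 304
```

View pics/d3.png

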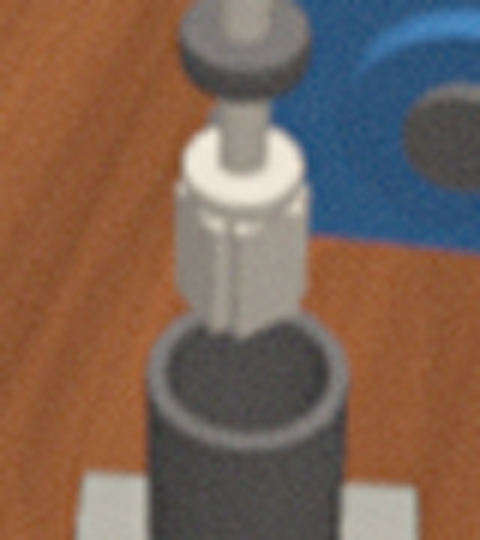

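The socket at about x=241 sits over the tube opening at about x=248, so it is centred within about 2 mm. Lowering it in.

Request:
carry_out(
  targets=[
    {"dp":[0.2,-0.4,15],"yaw":0},
    {"dp":[0.2,-0.4,25],"yaw":0},
    {"dp":[0.2,-0.4,35],"yaw":0},
    {"dp":[0.2,-0.4,45],"yaw":0},
    {"dp":[0.2,-0.4,55],"yaw":0},
    {"dp":[0.2,-0.4,65],"yaw":0},
    {"dp":[0.2,-0.4,65],"yaw":0},
  ],
)

```text
clock: 41.25
eef_pos: [522.8, 321.3, 242.7]
tcp_rot: [-3.14, -0.001, 2.402]
contact_force: [-0.4, 0.8, -3.3]
opening: 0.165
grasp_force: 99.4
```

Request:
carry_out(
  targets=[
    {"dp":[0,0,15],"yaw":0},
    {"dp":[0,0,30],"yaw":0},
    {"dp":[0,0,45],"yaw":0},
    {"dp":[0,0,60],"yaw":0},
    {"dp":[0,0,66],"yaw":0},
    {"dp":[0,0,70],"yaw":0},
    {"dp":[0,0,70],"yaw":0},
    {"dp":[0,0,70],"yaw":0},
  ],
)

```text
clock: 42.25
eef_pos: [523.5, 321.8, 174.3]
tcp_rot: [3.141, 0.0, 2.402]
contact_force: [0.5, 0.0, -4.2]
opening: 0.165
grasp_force: 99.4
```

Request:
carry_out(
  targets=[
    {"dp":[0,0,1.5],"yaw":0},
    {"dp":[0,0,3.5],"yaw":0},
    {"dp":[0,0,3.5],"yaw":0},
  ],
)

```text
clock: 42.62
eef_pos: [523.2, 321.6, 170.2]
tcp_rot: [-3.142, -0.0, 2.402]
contact_force: [-0.0, 0.2, -4.7]
opening: 0.169
grasp_force: 99.5
```

Request:
carry_out(
  targets=[
    {"dp":[0,0,0],"yaw":0},
    {"dp":[0,0,0],"yaw":0},
    {"dp":[0,0,0],"yaw":0},
    {"dp":[0,0,0],"yaw":0},
    {"dp":[0,0,0],"yaw":0},
    {"dp":[0,0,0],"yaw":0},
    {"dp":[0,0,0],"yaw":0},
  ],
  fingers=0.2,
)

```text
clock: 43.5
eef_pos: [523.2, 321.6, 170.3]
tcp_rot: [3.142, 0.0, 2.402]
contact_force: [-0.3, 0.6, -0.2]
opening: 0.6
grasp_force: 0.0
```

Request:
carry_out(
  targets=[
    {"dp":[0,0,-15],"yaw":0},
    {"dp":[0,0,-40],"yaw":0},
    {"dp":[0,0,-80],"yaw":0},
    {"dp":[0,0,-130],"yaw":0},
    {"dp":[0,0,-180],"yaw":0},
    {"dp":[0,0,-180],"yaw":0},
    {"dp":[0,0,-180],"yaw":0},
    {"dp":[0,0,-180],"yaw":0},
  ],
)

```text
clock: 44.5
eef_pos: [522.6, 321.2, 349.0]
tcp_rot: [-3.139, -0.001, 2.402]
contact_force: [0.4, 0.7, -0.1]
opening: 0.595
grasp_force: 0.0
```

```bash
python3 - <<'E'
from h import *
a=r.grab_frame("side")[:,:,::-1]; b=r.grab_frame("top")[:,:,::-1]
cv2.imwrite("pics/e.png",np.hstack([cv2.resize(a[190:384,180:380],(400,388)),cv2.resize(b[170:300,90:430],(400,153)).repeat(1,0) if 0 else cv2.copyMakeBorder(cv2.resize(b[170:300,90:430],(400,153)),0,235,0,0,cv2.BORDER_CONSTANT)]))
E
```

```text
(no output)
```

View pics/e.png

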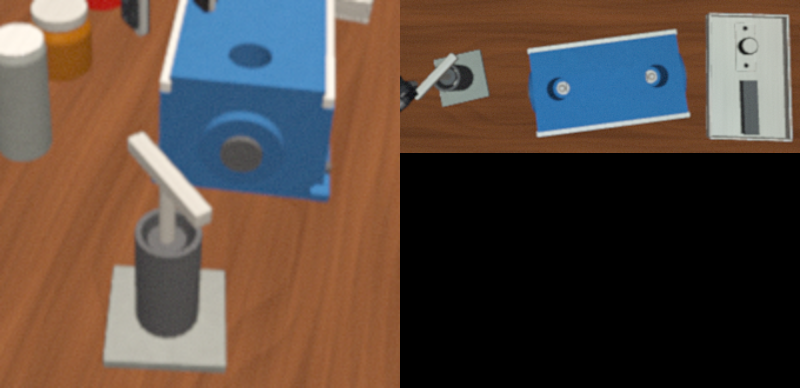

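The wrench stands upright in its stand at (165,240), both parts are in the tray, and the robot is clear of everything. Handing in.

```bash
python3 -c "
from rig import r
print(r.sign_off())"
```

```text
the job is handed in; nothing more can be done
None
```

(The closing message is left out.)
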